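# Load the reference plate and hold the hardness gauge on its mark

## Robot

A 6-joint arm with a two-finger parallel gripper is mounted at the origin on the work surface. World frame = base frame: x ahead of the robot, y to its left, z up, the work surface at z = 0. Lengths are in mm, angles in rad, forces in N, time in s.
With the tool pointing down it reaches from about 350 to 975 mm from the base axis. Payload 7.1 kg.
Tool frame: the origin (TCP) lies between the finger pads; the fingertips stand 19 mm ahead of it and the grasp point (between the pads) is the TCP (ctrl.tcp_to_tips is the distance from the TCP to the fingertips, in mm); z points along the fingers, y is the line along which they close (so a half turn about z gives the same grasp; the last joint's range is limited). The gripper opens to 88 mm and grips with 3 to 60 N. Pads are 20 mm wide; open, the fingers measure 115 mm over their backs; the gripper's body (75 mm by 178 mm) begins 61 mm behind the grasp point.
Start: joints at [1.192, 0.423, 1.63, -0, 1.089, -0.019], TCP at [220.022, 584.974, 241.675] pointing down, gripper open.
Joint ranges: [-3, 3], [-0.9, 2.11], [0.09, 2.58], [-1.31, 4.45], [0.11, 2.69], [-2.54, 2.54]. Speed limits (rad/s): [2.39, 2.39, 3.01, 3.14, 3.14, 3.14].

## Interface

Orientations are given as a rotation vector (axis times angle).
In Python, from workcell import status, optics, ctrl gives the robot as it stands. The module is installed in compiled form; this text tells all that it offers.
- The arm moves only by the shell command python3 -m inch 'ROWS'. ROWS is JSON, a list that holds one entry, the list of rows, each a list of 7 numbers: the shift along the tool's x, y, z in mm, then the turn, a rotation vector about the tool's x, y, z in rad, then the opening in per cent of the stroke, from 0 (shut) to 100 (fully open). A call has 1 to 20 rows; each row is the pose to reach, as a shift and turn from the pose commanded when the call began, along the tool's axes at that moment; what a row does not reach only later rows make up. A row lasts 1/10 s, in which the tool goes at most 50 mm and 8.59 degrees, less where a joint would pass 70% of its speed; a pose out of reach is approached as far as the arm can. A call with a gripper value outside its range is refused whole. The fingers move at their own pace and stop on an object; the grip force is fixed at half the most. Time passes only in rows, so rows that repeat a pose let the fingers close. It gives the time, the measured TCP pose, the force, the opening and the grip force at its end, in the units of the state.
- status.get_obs(): the state, without advancing time (a new reading comes with each control period).
- optics.get_image(name): name is "scene" or "top" or "wrist"; returns a dict with "frame" (420x560x3 uint8, red, green, blue), "fx", "fy", "cx", "cy" (pixels), "k1" (the pictures are not rectified: a ray, as slopes to the right and down, at radius r is drawn at 1 + k1 r^2 times it, then the intrinsics apply), "rvec" (rotation vector, rad) and "tvec" (3), from world to camera coordinates, as OpenCV has them; the wrist camera has in their place "hand_eye" (4x4, takes a point from camera to tool coordinates, whose origin is the TCP and whose axes are the flange's). Camera axes: x right, y down, z forward; pixel columns grow to the right and rows downward; lengths in mm; the calibration is good to about 2 mm. A picture is of the moment at which its call begins: read the wrist's pose just before it. There is no depth.
- ctrl.close_job(): hands the job in; it is judged then, once.
The state is a dict: "t": time; "qpos": joint angles; "qvel": joint speeds; "joint_torque": joint torques, N m; "ee_pos": TCP position; "orientation": TCP orientation; "ft_force": force on the tool from outside, world axes, zero at the start; "moment": the same for the moment, N m; "width": finger opening in mm; "grasp_force": force on a finger pad.
Only numpy, scipy, OpenCV 4.12 (cv2) and the standard library are available. Lean on these libraries where they do the work, as an engineer would, in place of code of your own. Each camera call takes 0.05 s, during which the arm holds its last target. There are 200 camera calls.

## Task

Slide the black rubber reference plate, held by its upright tab, fully home into the slot of the test fixture, flat under both lips and against the end stop, and let go of it. Then take the hardness gauge out of its stand and hold it upright with its spring tip lightly pressed inside the ring mark on the plate, the tip part-way in and the gauge's foot clear of the plate. Finish while holding it like that: do not put it down or let go, never press hard, and leave the other things on the bench where they are.

Things in the scene. Friction and masses are not known exactly. Their poses are not given: they have to be found in the camera images.
- fixture: Test fixture fixed to the bench, aluminium and steel. Origin: on the bench under the slot's home point; x runs along the slot from its open mouth to its end stop, z up. Base 150 x 110 mm (x = -85 to +65 mm); its top, the slot floor, is 18 mm above the bench. Steel end stop, face at x = +55 mm; behind it a grey read-out box to x = +116 mm, 120 mm wide, 50 mm high.
- fixture_mouth (a point): Middle of the slot's mouth on its floor, fixture x = -30 mm. The slot runs from here to the end stop: 72 mm wide, 8 mm high under lips that reach inward to y = +-30 mm (open from above between them), lips' tops 32 mm above the bench. Flared guides lead in over the 28 mm before it, opening to y = +-46 mm; the bare floor before those (27 mm) is a loading ledge.
- fixture_home (a point): Where the plate's origin lies when the plate is fully home: on the slot floor, 18 mm above the bench, axes as the fixture's.
- plate: Loose black rubber reference plate 110 (x) x 70 (y) x 6 mm, 0.14 kg, lying flat on the bench. Origin: centre of its underside; x points to the edge that goes into the slot first, z up. An aluminium tab stands on it at x = -30 mm: 12 (x) x 30 (y) mm, from the plate's top to 33 mm above its underside; grip it from above across the 12 mm (fingers closing along x).
- plate_tab (a point): Grip point on the tab's mid axis, 30 mm above the plate's underside, x = -30 mm.
- plate_mark (a point): Centre of the white ring mark (15 mm outside, 10 mm inside) on the plate's top, at x = +25 mm, 6 mm above its underside.
- stand: Fixed white plastic block 80 (x) x 100 (y) x 50 mm high with an upright 23 mm through hole in the middle, in which the gauge stands. Origin: centre of its underside.
- gauge: Loose hand-held hardness gauge, nominally 0.18 kg, upright in the stand. Origin: centre of the housing's underside, which rests on the stand's top; z up along the gauge. Grey housing, 28 (x) x 55 (y) x 85 (z) mm, black display towards -x. Below it a steel foot, 18 mm across, reaches 22 mm down, and a sprung steel tip, 5 mm across, 10 mm further. Lift it 35 mm to leave the hole.
- gauge_grip (a point): Grip point on the gauge's axis, 55 mm above the housing's underside and 87 mm above the tip's free end; grip across the 28 mm (fingers closing along the gauge's x).
- gauge_tip (a point): End of the sprung tip, on the gauge's axis, 32 mm below the housing's underside when free.
- plunger (a joint): How far the gauge's tip is pushed in: 0 (free) to 0.010 m (in flush with the foot); spring 0.4 N per mm, so 4 N when fully in.
- tip_box: Bystander, loose: yellow pipette-tip box with clear lid, 85 x 125 x 62 mm. Origin: centre of its underside.
- dishes: Bystander, loose: stack of four petri dishes, 91 mm across, 56 mm high. Origin: centre of its underside.
- reagent: Bystander, loose: amber bottle, 60 mm across, 115 mm high. Origin: centre of its underside.
- weight: Bystander, loose: brass calibration weight, 36 mm across, 42 mm high. Origin: centre of its underside.
- beaker: Bystander, loose: glass beaker, 70 mm across, 90 mm high. Origin: centre of its underside.
- slide_box: Bystander, loose: wooden slide box 85 x 100 x 35 mm. Origin: centre of its underside.
Things that resemble listed ones, but are neither listed nor needed, are in the scene too. What is shaped like the plate but green or purple is not meant.

How it is judged:
By the outcome, as a careful person would: the job done as asked, in the order asked, and still so for the second after the job is handed in, while the arm keeps its last pose, push and grip.
It also fails if it takes over 61 s, if anything falls off the work surface, if the arm or the gripper's body presses on something with over 40 N, if the wrist force passes 120 N, or if a joint passes its speed limit or range.

## Working session

There is one attempt and no reset: what is moved stays moved. The work goes in short steps, Python scripts to look and compute and a shell command to move; the robot and the scene stay as the last step left them, time stands still between calls to the robot, and variables do not carry over. Pictures are saved under pics/ and viewed, at most 10 in all, crops included, and the job is handed in when it is done.

```bash
mkdir -p pics; cat > h.py <<'E'
import numpy as np, cv2
from scipy.spatial.transform import Rotation as R
from workcell import status, optics, ctrl
import pickle
def snap(name,fn):
    o=status.get_obs(); im=optics.get_image(name); im['ee']=(o['ee_pos'],o['orientation'])
    pickle.dump(im,open(fn+'.pkl','wb')); cv2.imwrite(f'pics/{fn}.png',cv2.cvtColor(im['frame'],cv2.COLOR_RGB2BGR)); return im
def load(fn): return pickle.load(open(fn+'.pkl','rb'))
def cam(im):  # world->cam R,t
    if 'hand_eye' in im and im.get('rvec') is None:
        T=np.eye(4);T[:3,:3]=R.from_rotvec(im['ee'][1]).as_matrix();T[:3,3]=im['ee'][0]
        W=np.linalg.inv(T@np.array(im['hand_eye'])); return W[:3,:3],W[:3,3]
    return R.from_rotvec(np.ravel(im['rvec'])).as_matrix(),np.ravel(im['tvec'])
def px2w(im,u,v,z):
    Rm,t=cam(im); d=np.array([(u-im['cx'])/im['fx'],(v-im['cy'])/im['fy']]); s=d.copy()
    for _ in range(20): s=d/(1+im['k1']*(s@s))
    r=Rm.T@np.array([*s,1]); c=-Rm.T@t
    return c+r*(z-c[2])/r[2]
def w2px(im,p):
    Rm,t=cam(im); q=Rm@np.asarray(p,float)+t; s=q[:2]/q[2]; s=s*(1+im['k1']*(s@s))
    return s*[im['fx'],im['fy']]+[im['cx'],im['cy']]
E
python3 - <<'E'
from h import *
a=snap('top','top1');b=snap('scene','sc1')
o=status.get_obs();print(o['ee_pos'],o['orientation'],o['width'],o['t'],ctrl.tcp_to_tips)
print({k:v for k,v in a.items() if k not in('frame',)})
cv2.imwrite('pics/both.png',cv2.resize(cv2.cvtColor(b['frame'],cv2.COLOR_RGB2BGR),(800,600)))
cv2.imwrite('pics/topb.png',cv2.resize(cv2.cvtColor(a['frame'],cv2.COLOR_RGB2BGR),(800,600)))
E
```

```text
[219.84619434 584.55688302 240.99037549] [-5.62056434e-01 -3.09063962e+00  2.11263414e-03] 87.49021542052485 0.1 19.0
{'fx': 387.90716329036826, 'fy': 387.90716329036826, 'cx': 277.81569423747874, 'cy': 211.05408805131418, 'k1': -0.01394025497865116, 'rvec': array([ 2.17355432, -2.16064442,  0.13991777]), 'tvec': array([ -21.6831884 ,  566.02843213, 1340.75771778]), 'ee': (array([219.85083051, 584.49531   , 240.92017743]), array([-5.62081721e-01, -3.09061872e+00,  2.32526651e-03]))}
```

View pics/topb.png

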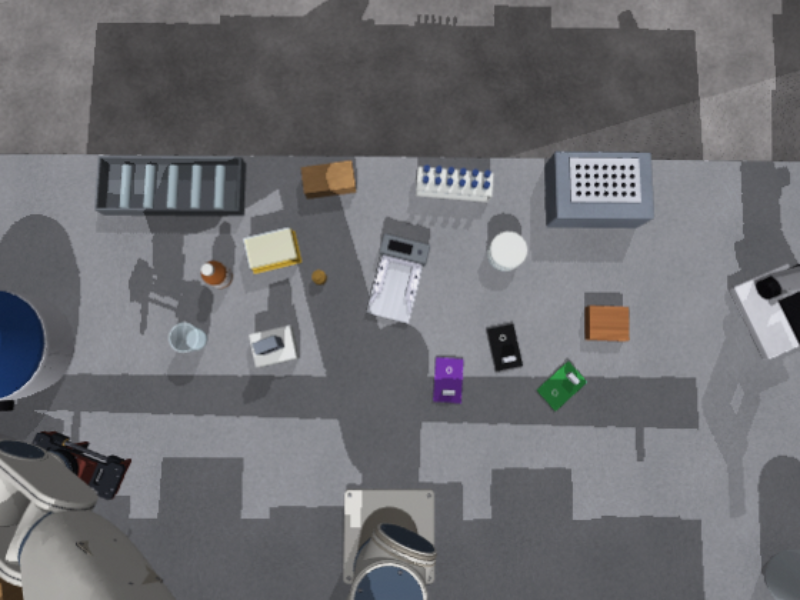

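View pics/both.png

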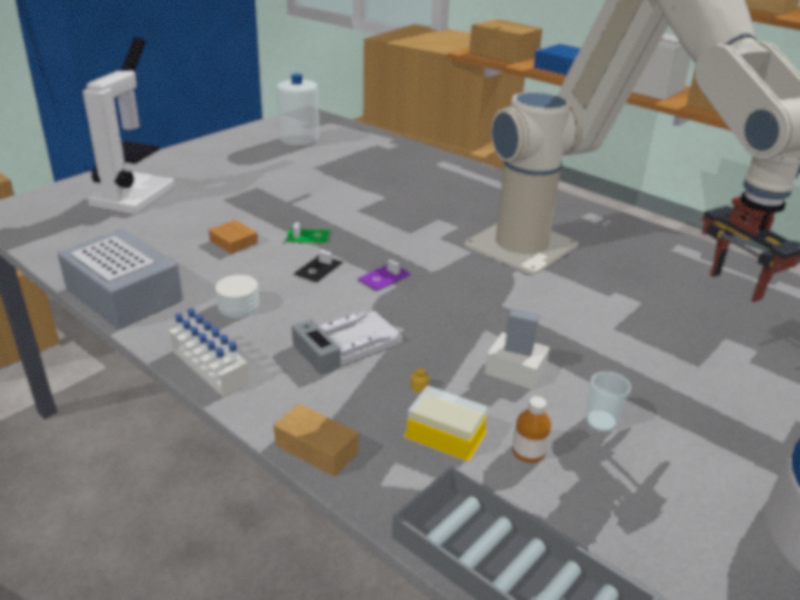

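Top view (800 px scale): black plate at (505,346), with its tab at (510,359) and ring at (503,338). Plate look-alikes are purple (448,380) and green (561,385), and the description rules both out. The fixture is at (398,280) with its read-out box at (402,247). The gauge stands in the white block at (272,346). I'll check these in an enlarged crop.

```bash
python3 - <<'E'
from h import *
a=load('top1');f=cv2.cvtColor(a['frame'],cv2.COLOR_RGB2BGR)
L=cv2.resize(f[155:265,250:370],None,fx=4.5,fy=4.5,interpolation=cv2.INTER_CUBIC)
S=cv2.resize(f[220:265,165:217],None,fx=4.5,fy=4.5,interpolation=cv2.INTER_CUBIC)
M=np.zeros((max(L.shape[0],S.shape[0]),L.shape[1]+S.shape[1],3),np.uint8);M[:L.shape[0],:L.shape[1]]=L;M[:S.shape[0],L.shape[1]:]=S
cv2.imwrite('pics/crop1.png',M);print(M.shape)
E
```

```text
(495, 774, 3)
```

View pics/crop1.png

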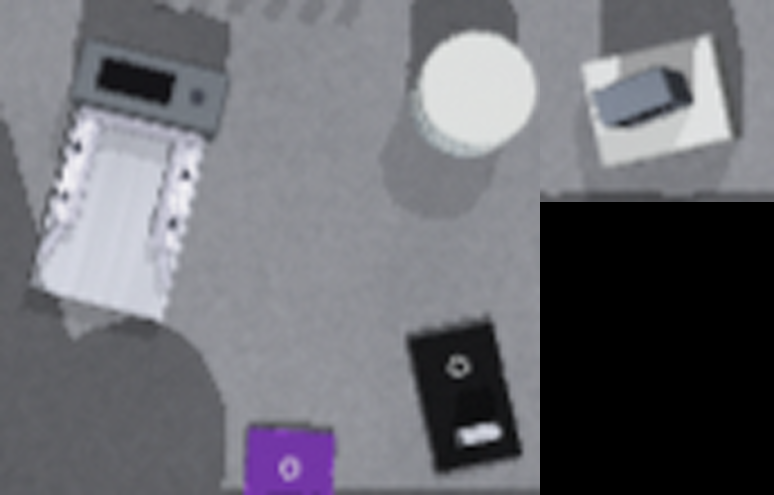

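The crop confirms the choice: a black plate with a ring at crop (458,366) and tab at (478,434). The ring end is the leading edge, and the fixture's mouth faces the robot.

```bash
cat >> h.py <<'E'
def fit(model,pts):
    m=np.array(model,float);p=np.array(pts,float)[:,:2]
    mc,pc=m.mean(0),p.mean(0); A=(m-mc);B=(p-pc)
    th=np.arctan2((A[:,0]*B[:,1]-A[:,1]*B[:,0]).sum(),(A*B).sum())
    Q=np.array([[np.cos(th),-np.sin(th)],[np.sin(th),np.cos(th)]])
    o=pc-Q@mc; return o,th,np.linalg.norm(m@Q.T+o-p,axis=1).round(1)
E
python3 - <<'E'
from h import *
a=load('top1')
g=lambda u,v,z:px2w(a,250+u/4.5-.5,155+v/4.5-.5,z)
s=lambda u,v,z:px2w(a,165+(u-540)/4.5-.5,220+v/4.5-.5,z)
print('cam',-cam(a)[0].T@cam(a)[1])
print('plate',fit([(55,35),(55,-35),(-55,-35),(-55,35),(25,0)],[g(*p,6) for p in[(407,337),(490,320),(520,453),(437,471),(458,366)]]))
print('tab',g(478,434,33),'fixture',fit([(-85,55),(-85,-55),(116,60),(116,-60),(55,-60),(55,60)],[g(32,288,18),g(162,320,18),g(82,38,50),g(228,70,50),g(217,137,50),g(75,100,50)]))
print('stand',fit([(40,50),(40,-50),(-40,-50),(-40,50)],[s(*p,50) for p in[(582,64),(712,35),(738,136),(604,166)]]))
print('gaugetop?',fit([(14,27.5),(14,-27.5),(-14,-27.5),(-14,27.5)],[s(*p,135) for p in[(594,92),(655,67),(670,103),(604,127)]]))
E
```

```text
cam [ 406.28805806   -1.79351342 1397.64673706]
plate (array([ 458.03198626, -287.54437425]), np.float64(0.20678150190698563), array([0.8, 1.1, 1.8, 1.2, 1.4]))
tab [ 426.96921112 -292.63612944   33.        ] fixture (array([613.23308015, -15.31802359]), np.float64(-0.23066742115372688), array([2.5, 3.9, 4.5, 3.9, 4.6, 8.8]))
stand (array([455.30259529, 281.81452986]), np.float64(0.24034258464815791), array([2.1, 0.5, 3.3, 1.5]))
gaugetop? (array([454.13403282, 284.31498073]), np.float64(0.3755971376938605), array([4.2, 3.9, 2.6, 2.5]))
```

```bash
cat >> h.py <<'E'
def Rt(yaw): 
    y=np.array([np.cos(yaw),np.sin(yaw),0]);z=np.array([0,0,-1.]);return np.c_[np.cross(y,z),y,z]
def rel(p0,r0,p,yaw):
    R0=R.from_rotvec(r0).as_matrix()
    print('row',(R0.T@(np.array(p,float)-p0)).round(1),R.from_matrix(R0.T@Rt(yaw)).as_rotvec().round(4))
def go(p,yaw):
    o=status.get_obs(); print('t',o['t'],o['ee_pos'].round(1),'F',np.round(o['ft_force'],1),'w',o['width'])
    rel(o['ee_pos'],o['orientation'],p,yaw)
E
python3 -c "
from h import *
rel([220.022, 584.974, 241.675],status.get_obs()['orientation'],(545,-5,300),-.231)"
```

```text
row [-511.9 -437.9  -57.7] [-1.100e-03  1.000e-03  1.442e+00]
```

```bash
python3 -m inch '[[[-512,-438,-58,0,0,1.442,100],[-512,-438,-58,0,0,1.442,100],[-512,-438,-58,0,0,1.442,100],[-512,-438,-58,0,0,1.442,100],[-512,-438,-58,0,0,1.442,100],[-512,-438,-58,0,0,1.442,100],[-512,-438,-58,0,0,1.442,100],[-512,-438,-58,0,0,1.442,100],[-512,-438,-58,0,0,1.442,100],[-512,-438,-58,0,0,1.442,100],[-512,-438,-58,0,0,1.442,100],[-512,-438,-58,0,0,1.442,100],[-512,-438,-58,0,0,1.442,100],[-512,-438,-58,0,0,1.442,100],[-512,-438,-58,0,0,1.442,100],[-512,-438,-58,0,0,1.442,100],[-512,-438,-58,0,0,1.442,100],[-512,-438,-58,0,0,1.442,100]]]'; python3 - <<'E'
from h import *
a=snap('wrist','w1');print(a.keys(),np.round(a['hand_eye'],2),a['ee'],status.get_obs()['qvel'].round(3))
f=cv2.cvtColor(a['frame'],cv2.COLOR_RGB2BGR)
cv2.imwrite('pics/w1b.png',cv2.resize(f,(800,600)))
E
```

```text
t: 1.9
ee_pos: [544.3, -4.0, 299.5]
orientation: [-2.461, -1.952, 0.001]
ft_force: [-0.3, 0.2, 0.2]
width: 88.0
grasp_force: 0.0
dict_keys(['frame', 'fx', 'fy', 'cx', 'cy', 'k1', 'hand_eye', 'ee']) [[-0.0000e+00 -9.7000e-01 -2.4000e-01  6.6910e+01]
 [ 1.0000e+00 -0.0000e+00  0.0000e+00  5.0000e-02]
 [-0.0000e+00 -2.4000e-01  9.7000e-01 -1.4287e+02]
 [ 0.0000e+00  0.0000e+00  0.0000e+00  1.0000e+00]] (array([544.34767894,  -4.0074514 , 299.50528071]), array([-2.46059615e+00, -1.95238917e+00,  5.74671161e-04])) [-0.003  0.002 -0.005 -0.002 -0.003 -0.002]
```

View pics/w1b.png

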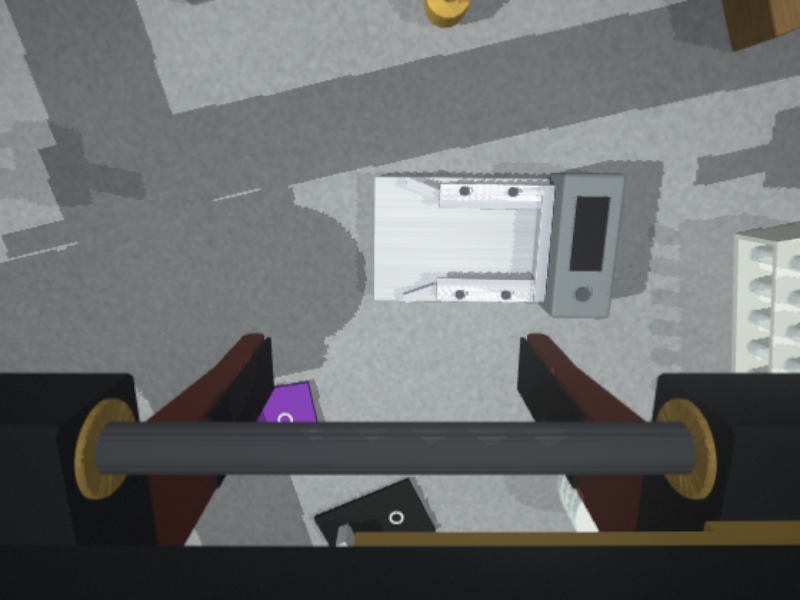

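Wrist view (800 scale): fixture base front corners at (375,178) and (375,300), lip inner mouth corners at (440,208) and (437,279), box top spanning (555,174)–(609,318). The slot is clear.

```bash
python3 - <<'E'
from h import *
a=load('w1')
g=lambda u,v,z:px2w(a,u/800*560-.5,v/600*420-.5,z)
P=[g(375,178,18),g(375,300,18),g(440,208,32),g(437,279,32),g(625,174,50),g(609,318,50)]
M=[(-85,55),(-85,-55),(-30,30),(-30,-30),(116,60),(116,-60)]
print(np.round(P,1));print(fit(M,P));print(fit(M[:4],P[:4]))
f=cv2.cvtColor(a['frame'],cv2.COLOR_RGB2BGR)[115:230,255:445]
cv2.imwrite('pics/w1c.png',cv2.resize(f,None,fx=4.2,fy=4.2,interpolation=cv2.INTER_CUBIC))
E
```

```text
[[541.2  59.8  18. ]
 [515.7 -44.3  18. ]
 [588.8  23.9  32. ]
 [573.7 -34.8  32. ]
 [734.3  18.3  50. ]
 [707.4 -96.6  50. ]]
(array([609.87431264, -12.2014649 ]), np.float64(-0.2382266212879093), array([1.8, 1.9, 1. , 0.5, 2.5, 1.6]))
(array([610.65951129, -12.7118758 ]), np.float64(-0.24363397642960505), array([1.4, 1.5, 0.2, 0.6]))
```

View pics/w1c.png

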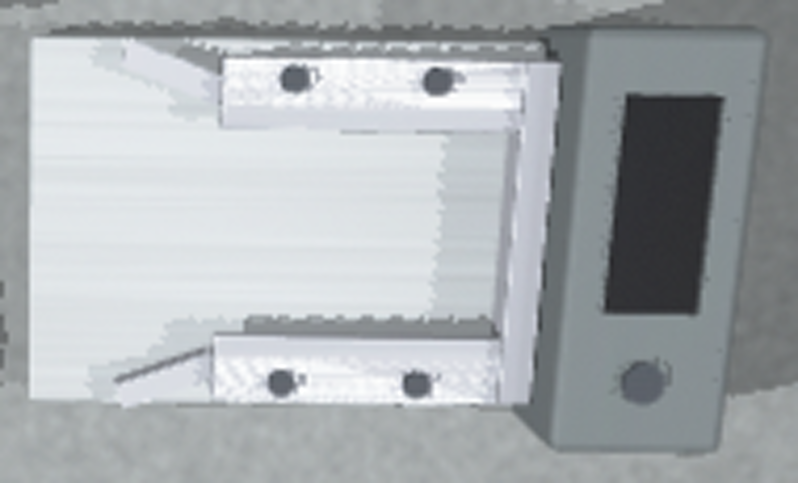

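```bash
python3 - <<'E'
from h import *
from scipy.optimize import least_squares
w=load('w1');a=load('top1')
W=lambda u,v:np.array([255+u/4.2-.5,115+v/4.2-.5]); T=lambda u,v:np.array([250+u/4.5-.5,155+v/4.5-.5])
obs=[(w,(-85,55,18),W(30,38)),(w,(-85,-55,18),W(30,401)),(w,(116,60,50),W(767,28)),(w,(116,-60,50),W(720,451)),(w,(-30,30,32),W(220,128)),(w,(-30,-30,32),W(213,341)),
(a,(-85,55,18),T(32,288)),(a,(-85,-55,18),T(162,320)),(a,(116,60,50),T(82,38)),(a,(116,-60,50),T(228,70))]
def res(q,full=False):
    x,y,th=q[:3];c,s=np.cos(th),np.sin(th);r=[]
    for im,m,p in obs:
        P=np.array([x+c*m[0]-s*m[1],y+s*m[0]+c*m[1],m[2]])
        P=P+(q[3:6] if im is w else q[6:9])
        r+=list((w2px(im,P)-p))
    return np.r_[r,np.array(q[3:])/2.]
s=least_squares(res,[611,-13,-.235]+[0]*6);print(s.x.round(3));print(res(s.x)[:20].reshape(-1,2).round(1))
E
```

```text
[ 6.10205e+02 -1.28750e+01 -2.36000e-01 -3.29000e-01  1.44000e-01
 -2.40000e+00  3.29000e-01 -1.44000e-01 -6.10000e-02]
[[-0.6  0.1]
 [-0.2  0.8]
 [ 1.  -0.6]
 [ 0.2  0.6]
 [-0.3  0.5]
 [ 0.  -1.2]
 [-0.9 -0. ]
 [ 0.1  0.2]
 [ 0.1 -0.4]
 [ 0.5  0.5]]
```

```bash
python3 - <<'E'
from h import *
go((428.7,-293.7,150),.207)
E
```

```text
t 1.95 [544.5  -4.1 299.6] F [-0.1 -0.2 -0.1] w 87.55884149004636
row [-308.4  -46.8  149.6] [-4.000e-04 -1.000e-04 -4.363e-01]
```

```bash
python3 -m inch '[[[-308,-47,150,0,0,-0.436,100],[-308,-47,150,0,0,-0.436,100],[-308,-47,150,0,0,-0.436,100],[-308,-47,150,0,0,-0.436,100],[-308,-47,150,0,0,-0.436,100],[-308,-47,150,0,0,-0.436,100],[-308,-47,150,0,0,-0.436,100],[-308,-47,150,0,0,-0.436,100],[-308,-47,150,0,0,-0.436,100],[-308,-47,150,0,0,-0.436,100],[-308,-47,150,0,0,-0.436,100]]]'; python3 - <<'E'
from h import *
a=snap('wrist','w2');print(a['ee'])
f=cv2.cvtColor(a['frame'],cv2.COLOR_RGB2BGR)
cv2.imwrite('pics/w2b.png',cv2.resize(f,(800,600)))
E
```

```text
t: 3.05
ee_pos: [429.7, -293.2, 150.5]
orientation: [1.979, 2.438, 0.0]
ft_force: [-0.2, 0.6, -0.3]
width: 88.3
grasp_force: 0.0
(array([ 429.74951239, -293.20809118,  150.45348864]), array([1.97916558e+00, 2.43821853e+00, 3.24370633e-04]))
```

View pics/w2b.png

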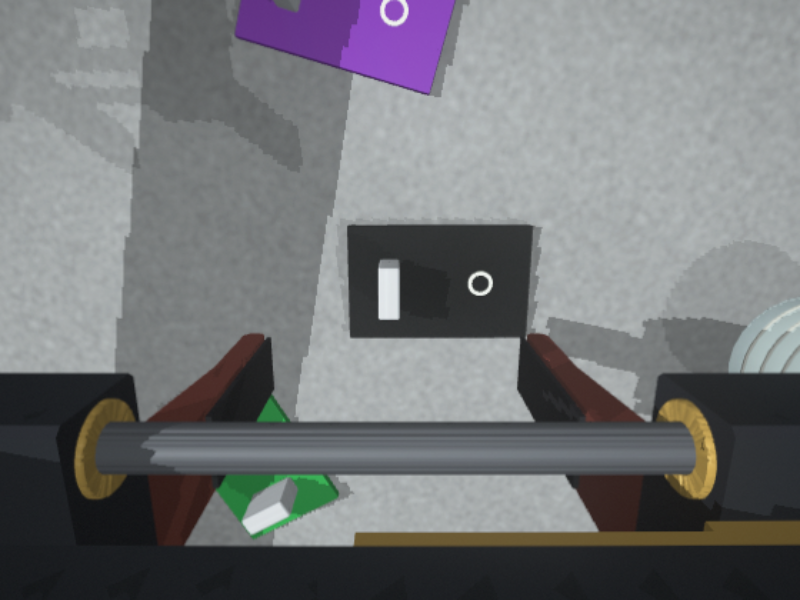

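Wrist view: black plate corners at (348,226), (532,225), (527,337), (351,337), ring at (480,283), tab top centred near (389,293). The purple and green ones lie well away.

```bash
python3 - <<'E'
from h import *
a=load('w2')
g=lambda u,v,z:px2w(a,u*.7-.5,v*.7-.5,z)
M=[(-55,35),(55,35),(55,-35),(-55,-35),(25,0),(-30,0)]
P=[g(348,226,6),g(532,225,6),g(527,337,6),g(351,337,6),g(480,283,6),g(389,293,33)]
print(np.round(P,1))
for z in (0,-2.4,2.4):
  P=[g(348,226,6-z),g(532,225,6-z),g(527,337,6-z),g(351,337,6-z),g(480,283,6-z),g(389,293,33-z)]
  o,th,r=fit(M,P);print(z,o,th,r)
t=o+30*np.array([-np.cos(th),-np.sin(th)]);print('tab',t)
go((*t,30),th)
E
```

```text
[[ 395.4 -264.1    6. ]
 [ 501.3 -241.4    6. ]
 [ 517.2 -309.1    6. ]
 [ 409.7 -331.6    6. ]
 [ 479.9 -281.6    6. ]
 [ 426.2 -292.3   33. ]]
0 [ 455.77015881 -286.51624763] 0.2105378557390974 [0.8 1.1 0.3 0.8 0.4 0.5]
-2.4 [ 455.44349885 -286.01375742] 0.21044711551123435 [1.4 1.6 0.4 1.3 0.6 0.6]
2.4 [ 456.09681901 -287.01873906] 0.21062709144130964 [0.3 0.6 0.8 0.3 0.3 0.6]
tab [ 426.75981904 -293.29093427]
t 3.1 [ 429.8 -293.3  150.5] F [-0.8  0.9  0.4] w 87.63871307671116
row [  0.7  -3.1 120.5] [ 0.001   0.001  -0.0034]
```

```bash
python3 -m inch '[[[1,-3,60,0,0,-0.003,100],[1,-3,100,0,0,-0.003,100],[1,-3,120,0,0,-0.003,100],[1,-3,120,0,0,-0.003,100],[1,-3,120,0,0,-0.003,100],[1,-3,120,0,0,-0.003,0],[1,-3,120,0,0,-0.003,0],[1,-3,120,0,0,-0.003,0],[1,-3,120,0,0,-0.003,0],[1,-3,120,0,0,-0.003,0],[1,-3,120,0,0,-0.003,0],[1,-3,120,0,0,-0.003,0]]]'
python3 - <<'E'
from h import *
th=-.236;c=np.array([np.cos(th),np.sin(th)]);home=np.array([610.2,-12.9])
# tab at plate x=-30 ; plate origin at fixture x=-60 (lead edge -5?) loading: lead edge at -60 -> origin -115
for ox in(-115,-60,0):print(ox,home+c*(ox-30))
go((*(home+c*(-115-30)),90),th)
E
```

```text
t: 4.3
ee_pos: [425.6, -294.0, 29.7]
orientation: [-1.979, -2.44, 0.0]
ft_force: [0.5, 0.3, 0.6]
width: 35.3
grasp_force: 0.0
-115 [469.21925324  21.00323057]
-60 [522.69470891   8.14338449]
0 [581.03156964  -5.8855385 ]
t 4.3 [ 425.6 -294.    29.7] F [0.5 0.3 0.6] w 35.29365278916356
row [299.2 107.7 -60.3] [-0.     -0.      0.4439]
```

```bash
python3 -m inch '[[[0,0,0,0,0,0,0],[0,0,0,0,0,0,0],[0,0,0,0,0,0,0],[0,0,0,0,0,0,0],[0,0,0,0,0,0,0],[0,0,0,0,0,0,0],[0,0,-20,0,0,0,0],[0,0,-60,0,0,0,0],[0,0,-60,0,0,0,0]]]'
```

```text
t: 5.2
ee_pos: [427.7, -295.4, 93.2]
orientation: [1.975, 2.435, 0.001]
ft_force: [0.1, 0.1, -0.5]
width: 12.2
grasp_force: 30.0
```

```bash
python3 - <<'E'
from h import *
th=-.236;c=np.array([np.cos(th),np.sin(th)]);home=np.array([610.2,-12.9])
go((*(home+c*(-115-30)),90),th)
E
```

```text
t 5.2 [ 427.7 -295.4   93.2] F [ 0.1  0.1 -0.5] w 12.191791665334174
row [301.  106.    2.2] [0.0053 0.0037 0.444 ]
```

```bash
python3 -m inch '[[[301,106,2,0,0,0.444,0],[301,106,2,0,0,0.444,0],[301,106,2,0,0,0.444,0],[301,106,2,0,0,0.444,0],[301,106,2,0,0,0.444,0],[301,106,2,0,0,0.444,0],[301,106,2,0,0,0.444,0],[301,106,2,0,0,0.444,0],[301,106,2,0,0,0.444,0],[301,106,2,0,0,0.444,0],[301,106,2,0,0,0.444,0]]]'; python3 - <<'E'
from h import *
th=-.236;c=np.array([np.cos(th),np.sin(th)]);home=np.array([610.2,-12.9])
go((*(home+c*(-115-30)),90),th)
a=snap('wrist','w3');print(a['ee']);b=snap('top','top3')
f=cv2.cvtColor(a['frame'],cv2.COLOR_RGB2BGR)
cv2.imwrite('pics/w3b.png',cv2.resize(f,(800,600)))
E
```

```text
t: 6.3
ee_pos: [466.9, 21.3, 87.5]
orientation: [-2.469, -1.942, 0.001]
ft_force: [-0.8, 0.0, -0.6]
width: 11.8
grasp_force: 30.0
t 6.3 [466.9  21.3  87.5] F [-0.8  0.  -0.6] w 11.78532734989494
row [ 0.2  2.3 -2.5] [-0.0005  0.0002 -0.0018]
(array([466.8847774 ,  21.32288806,  87.45566133]), array([-2.46909787e+00, -1.94206849e+00,  7.87353180e-04]))
```

View pics/w3b.png

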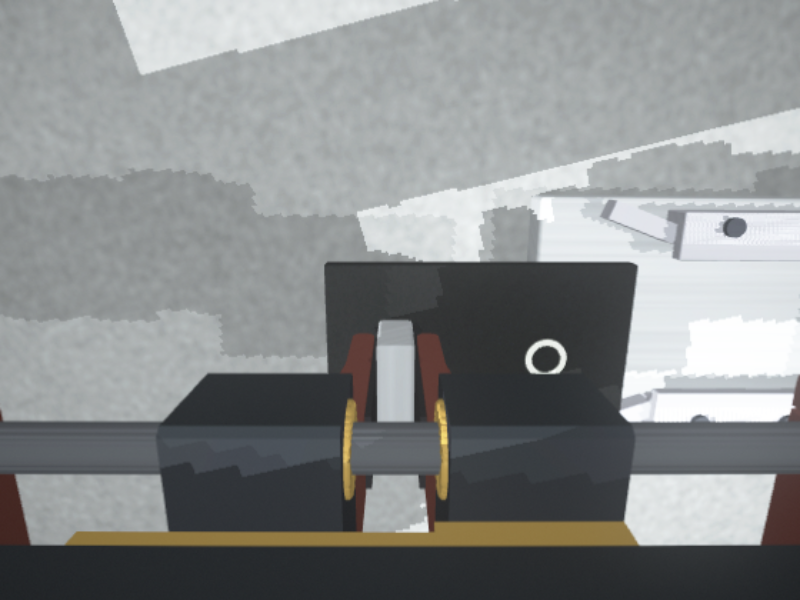

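Plate held: its corners are at (326,263) and (637,264), ring at (546,359). Upper lip's inner mouth corner is at (673,259), lower at (652,391).

```bash
python3 - <<'E'
from h import *
a=load('w3');p,r=a['ee'];Rm=R.from_rotvec(r).as_matrix();th=-.236
g=lambda u,v,z:px2w(a,u*.7-.5,v*.7-.5,z)
for dz in(0,2.4):
  z=p[2]-24-dz
  P=[g(326,263,z),g(637,264,z),g(546,359,z)]
  o,t,res=fit([(-55,35),(55,35),(25,0)],P);print('plate',o,t,res)
  c,s=np.cos(th),np.sin(th);Q=np.array([[c,s],[-s,c]])
  print('plate rel TCP in fixture axes',Q@(o-p[:2]))
  print('fixture',fit([(-30,30),(-30,-30)],[g(673,259,32-dz),g(652,391,32-dz)]))
  print('pl in fix (meas)',Q@(o-[610.2,-12.9]))
for m in[(-30,30,32),(-30,-30,32),(-85,55,18)]:
  c,s=np.cos(th),np.sin(th);print(m,w2px(a,[610.2+c*m[0]-s*m[1],-12.9+s*m[0]+c*m[1],m[2]])/.7)
E
```

```text
plate [496.14788276  14.84695825] -0.2420727782671493 [0.7 0.9 0.3]
plate rel TCP in fixture axes [29.96613371  0.5457406 ]
fixture (array([607.47783175, -11.21755228]), np.float64(-0.25591326429095035), array([0.3, 0.3]))
pl in fix (meas) [-117.37837366    0.31070114]
plate [496.53708272  14.11546945] -0.24207277826714924 [0.4 0.4 0.7]
plate rel TCP in fixture axes [30.51557878 -0.07447113]
fixture (array([608.63581131, -12.30653475]), np.float64(-0.25591326429094957), array([0., 0.]))
pl in fix (meas) [-116.8289286    -0.30951059]
(-30, 30, 32) [677.73669147 261.29278831]
(-30, -30, 32) [658.85140892 394.23630954]
(-85, 55, 18) [539.76476677 198.27904507]
```

```bash
python3 -m inch '[[[0,0,30,0,0,-0.002,0],[0,0,36,0,0,-0.002,0],[0,0,38,0,0,-0.002,0],[0,0,39,0,0,-0.002,0],[0,0,39,0,0,-0.002,0],[0,0,39,0,0,-0.002,0]]]'; python3 -m inch '[[[0,0,1,0,0,0,0],[0,0,1,0,0,0,0],[0,0,1,0,0,0,0]]]'; python3 - <<'E'
from h import *
go((610.2-.9723*30,-12.9+.2338*30,48),-.236)
E
```

```text
t: 7.0
ee_pos: [467.6, 22.5, 49.3]
orientation: [2.465, 1.946, 0.001]
ft_force: [-0.1, 0.0, -1.4]
width: 11.7
grasp_force: 30.0
t: 7.3
ee_pos: [467.3, 22.5, 47.8]
orientation: [2.465, 1.947, 0.0]
ft_force: [0.2, 0.2, -1.2]
width: 11.8
grasp_force: 30.0
t 7.3 [467.3  22.5  47.8] F [ 0.2  0.2 -1.2] w 11.774392294883544
row [-1.200e+00  1.173e+02 -1.000e-01] [ 0.0003 -0.0001  0.0021]
```

```bash
python3 -m inch '[[[-0.4,10,0,0,0,0,0],[-0.4,18,0,0,0,0,0],[-0.4,24,0,0,0,0,0],[-0.4,28,0,0,0,0,0],[-0.4,32,0,0,0,0,0],[-0.4,34,0,0,0,0,0],[-0.4,36,0,0,0,0,0],[-0.4,38,0,0,0,0,0],[-0.4,40,0,0,0,0,0],[-0.4,40,0,0,0,0,0]]]'; python3 - <<'E'
from h import *
go((610.2-.9723*30,-12.9+.2338*30,48),-.236);o=status.get_obs();print(o['moment'].round(2))
E
```

```text
t: 8.3
ee_pos: [506.4, 12.7, 47.7]
orientation: [2.465, 1.947, 0.001]
ft_force: [1.0, 0.3, -1.0]
width: 11.9
grasp_force: 30.0
t 8.3 [506.4  12.7  47.7] F [ 1.   0.3 -1. ] w 11.928745856449348
row [-0.8 76.9 -0.3] [ 0.0005 -0.0001  0.002 ]
[-0.03  0.11  0.04]
```

```bash
python3 -m inch '[[[0,6,0,0,0,0,0],[0,12,0,0,0,0,0],[0,18,0,0,0,0,0],[0,24,0,0,0,0,0],[0,30,0,0,0,0,0],[0,36,0,0,0,0,0],[0,42,0,0,0,0,0],[0,48,0,0,0,0,0],[0,54,0,0,0,0,0],[0,60,0,0,0,0,0],[0,64,0,0,0,0,0],[0,66,0,0,0,0,0],[0,66,0,0,0,0,0]]]'; python3 - <<'E'
from h import *
go((610.2-.9723*30,-12.9+.2338*30,48),-.236);o=status.get_obs();print(o['moment'].round(2))
E
```

```text
t: 9.6
ee_pos: [570.5, -2.6, 47.6]
orientation: [2.465, 1.947, 0.0]
ft_force: [0.3, -1.8, -1.3]
width: 11.8
grasp_force: 30.0
t 9.6 [570.5  -2.6  47.6] F [ 0.3 -1.8 -1.3] w 11.841570379044697
row [-0.7 11.  -0.3] [ 0.0004 -0.      0.0019]
[-0.22  0.08 -0.09]
```

Small lateral force only. Now onto the end stop.

```bash
python3 -m inch '[[[0,4,0,0,0,0,0],[0,7,0,0,0,0,0],[0,9,0,0,0,0,0],[0,10,0,0,0,0,0],[0,11,0,0,0,0,0],[0,11,0,0,0,0,0]]]';python3 -m inch '[[[0,1,0,0,0,0,0],[0,1,0,0,0,0,0]]]'; python3 -m inch '[[[0,1,0,0,0,0,0],[0,1,0,0,0,0,0]]]'
```

```text
t: 10.2
ee_pos: [580.9, -5.1, 47.7]
orientation: [2.466, 1.947, -0.0]
ft_force: [-2.2, -1.1, 0.6]
width: 11.8
grasp_force: 30.0
t: 10.4
ee_pos: [581.0, -5.2, 47.7]
orientation: [-2.465, -1.946, 0.002]
ft_force: [-5.7, -0.1, 4.5]
width: 12.0
grasp_force: 30.0
t: 10.6
ee_pos: [581.1, -5.2, 47.6]
orientation: [-2.464, -1.945, 0.004]
ft_force: [-8.4, 0.1, 7.7]
width: 11.6
grasp_force: 30.0
```

```bash
python3 -m inch '[[[0,-1,0,0,0,0,0],[0,-1,0,0,0,0,50],[0,-1,0,0,0,0,50],[0,-1,0,0,0,0,50],[0,-1,0,0,0,0,50],[0,-1,-20,0,0,0,50],[0,-1,-60,0,0,0,50],[-30,-11,-110,0,0,0,80],[-60,-21,-160,0,0,0,100],[-60,-21,-160,0,0,0,100],[-60,-21,-160,0,0,0,100]]]'; python3 - <<'E'
from h import *
go((600,40,200),-.236)
a=snap('wrist','w4')
f=cv2.cvtColor(a['frame'],cv2.COLOR_RGB2BGR)
cv2.imwrite('pics/w4b.png',cv2.resize(f,(800,600)))
E
```

```text
t: 11.7
ee_pos: [549.6, -60.0, 210.0]
orientation: [2.464, 1.943, 0.006]
ft_force: [0.3, 0.2, 0.0]
width: 72.4
grasp_force: 0.0
t 11.7 [549.6 -60.  210. ] F [0.3 0.2 0. ] w 72.36456521512551
row [109.   25.6  10.2] [ 0.005  -0.0005  0.0002]
```

View pics/w4b.png

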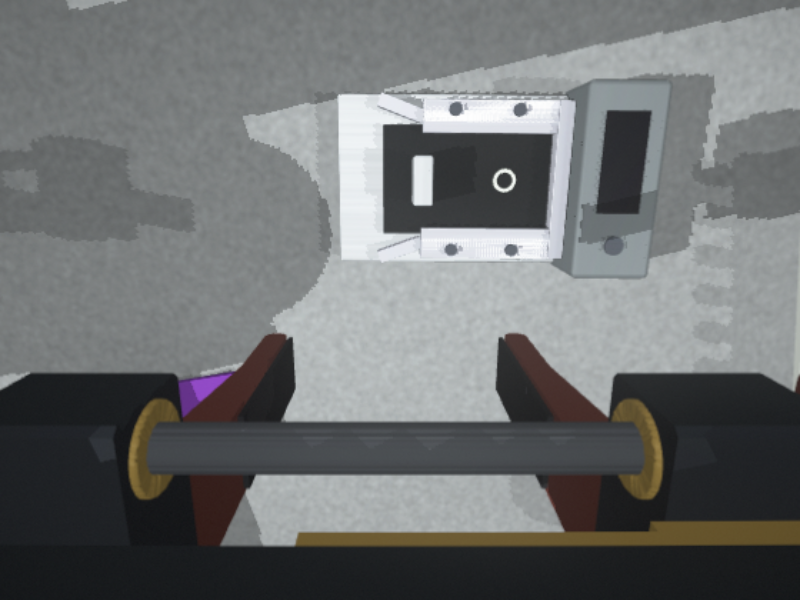

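The plate looks home: its front edge is at the stop (550,180) with no floor gap visible, rear edge at u=384, ring at (504,180), tab at (422,181).

```bash
python3 - <<'E'
from h import *
a=load('w4')
g=lambda u,v,z:px2w(a,u*.7-.5,v*.7-.5,z)
for dz in(0,2.4):
  pts=[((-85,55),g(339,95,18-dz)),((-85,-55),g(342,259,18-dz)),((-30,30),g(423,132,32-dz)),((-30,-30),g(421,229,32-dz)),((116,60),g(671,84,50-dz)),((116,-60),g(648,277,50-dz))]
  o,th,r=fit([p[0] for p in pts],[p[1] for p in pts]);print('fixture',o,th,r)
  Q=np.array([[np.cos(th),np.sin(th)],[-np.sin(th),np.cos(th)]])
  for n,u,v,z in[('ring',504,180,24),('rearL',384,125,24),('rearR',385,233,24),('tabtop',423,180,51)]:
    w=g(u,v,z-dz);print(n,w.round(1),(Q@(w[:2]-o)).round(1))
s=px2w
# look at gauge next: hover
go((453,283,230),.24)
E
```

```text
fixture [609.97632294 -12.56791478] -0.24484071441107935 [1.9 2.3 0.5 0.5 3.9 2.4]
ring [634.4 -17.2  24. ] [24.9  1.4]
rearL [565.7  34.7  24. ] [-54.4  35.1]
rearR [549.8 -32.8  24. ] [-53.5 -34.2]
tabtop [581.   -3.9  51. ] [-30.2   1.4]
fixture [610.34548686 -12.70775932] -0.24485675538582352 [1.2 1.6 0.7 0.6 3.  1.8]
ring [634.9 -17.4  21.6] [25.   1.4]
rearL [565.8  34.9  21.6] [-54.8  35.4]
rearR [549.7 -33.   21.6] [-53.9 -34.4]
tabtop [581.1  -4.   48.6] [-30.5   1.4]
t 11.75 [548.9 -59.3 208.1] F [ 0.3  0.2 -0.7] w 76.29302466880695
row [ 310.5 -173.   -22.1] [ 0.0021  0.     -0.4753]
```

```bash
python3 -m inch '[[[20,-20,-52,0,0,-0.1,100],[310,-173,-52,0,0,-0.475,100],[310,-173,-52,0,0,-0.475,100],[310,-173,-52,0,0,-0.475,100],[310,-173,-52,0,0,-0.475,100],[310,-173,-52,0,0,-0.475,100],[310,-173,-52,0,0,-0.475,100],[310,-173,-52,0,0,-0.475,100],[310,-173,-52,0,0,-0.475,100],[310,-173,-52,0,0,-0.475,100],[310,-173,-52,0,0,-0.475,100],[310,-173,-52,0,0,-0.475,100],[310,-173,-52,0,0,-0.475,100]]]'; python3 - <<'E'
from h import *
a=snap('wrist','w5');print(a['ee'])
f=cv2.cvtColor(a['frame'],cv2.COLOR_RGB2BGR)
cv2.imwrite('pics/w5b.png',cv2.resize(f,(800,600)))
E
```

```text
t: 13.05
ee_pos: [452.4, 281.7, 259.4]
orientation: [-1.94, -2.471, 0.001]
ft_force: [0.1, -0.6, -0.6]
width: 87.8
grasp_force: 0.0
(array([452.43746965, 281.68142816, 259.44559582]), array([-1.94033676e+00, -2.47066864e+00,  5.48596542e-04]))
```

View pics/w5b.png

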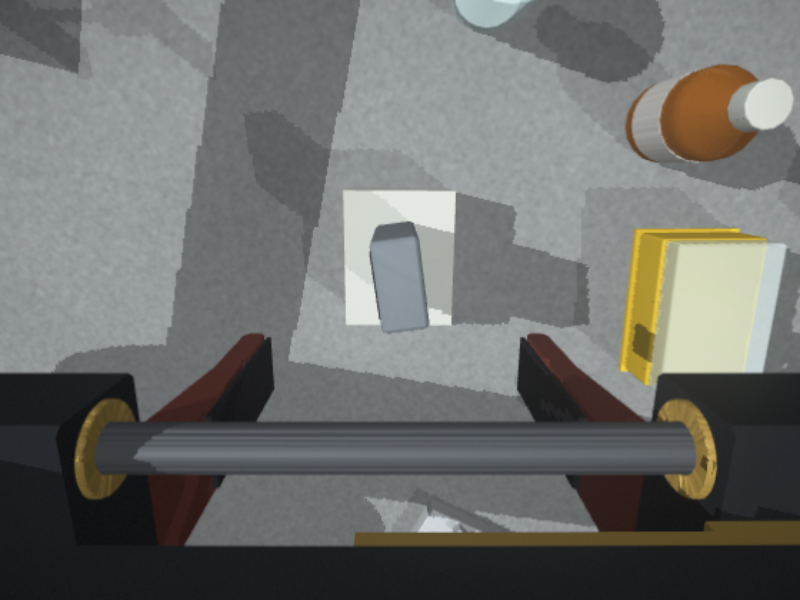

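Wrist view: gauge housing top corners at (371,243), (418,237), (428,327), (383,332), turned slightly relative to the stand, whose corners are (344,190), (456,192), (452,325), (345,325).

```bash
python3 - <<'E'
from h import *
a=load('w5')
g=lambda u,v,z:px2w(a,u*.7-.5,v*.7-.5,z)
for dz in (0,2.4):
  print('stand',fit([(-40,50),(40,50),(40,-50),(-40,-50)],[g(*p,50-dz) for p in[(344,190),(456,192),(452,325),(345,325)]]))
  o,t,r=fit([(-14,27.5),(14,27.5),(14,-27.5),(-14,-27.5)],[g(*p,135-dz) for p in[(371,243),(418,237),(428,327),(383,332)]]);print('gauge',o,t,r)
go((*o,105),t)
E
```

```text
stand (array([454.4057316 , 285.66562092]), np.float64(0.2293156130797905), array([0.3, 0.6, 0.8, 0.7]))
gauge [454.10496967 286.32866018] 0.3599118340940075 [1.7 1.6 1.6 1.7]
stand (array([454.52554373, 285.2497887 ]), np.float64(0.2293156130797906), array([0.5, 0.2, 0.9, 1.1]))
gauge [454.26018079 285.78654941] 0.3599118340940071 [1.5 1.3 1.3 1.5]
t 13.1 [452.4 281.8 259.6] F [0.5 0.4 1. ] w 87.81419097761177
row [  3.4   2.7 154.6] [-1.000e-04  0.000e+00 -1.205e-01]
```

```bash
python3 -m inch '[[[3.4,2.7,40,0,0,-0.12,100],[3.4,2.7,80,0,0,-0.12,100],[3.4,2.7,115,0,0,-0.12,100],[3.4,2.7,140,0,0,-0.12,100],[3.4,2.7,154.5,0,0,-0.12,100],[3.4,2.7,154.5,0,0,-0.12,100],[3.4,2.7,154.5,0,0,-0.12,100],[3.4,2.7,154.5,0,0,-0.12,0],[3.4,2.7,154.5,0,0,-0.12,0],[3.4,2.7,154.5,0,0,-0.12,0],[3.4,2.7,154.5,0,0,-0.12,0],[3.4,2.7,154.5,0,0,-0.12,0],[3.4,2.7,154.5,0,0,-0.12,0],[3.4,2.7,154.5,0,0,-0.12,0],[3.4,2.7,154.5,0,0,-0.12,0],[3.4,2.7,154.5,0,0,-0.12,0],[3.4,2.7,154.5,0,0,-0.12,0],[3.4,2.7,154.5,0,0,-0.12,0]]]'; python3 - <<'E'
from h import *
go((454.3,285.6,200),.36)
E
```

```text
t: 14.9
ee_pos: [453.8, 286.6, 105.1]
orientation: [-1.786, -2.584, 0.0]
ft_force: [0.2, 0.1, 0.7]
width: 28.4
grasp_force: 30.0
t 14.9 [453.8 286.6 105.1] F [0.2 0.1 0.7] w 28.387385096732903
row [ -1.1   0.1 -94.9] [-0.0002  0.      0.001 ]
```

```bash
python3 -m inch '[[[0,0,-5,0,0,0,0],[0,0,-25,0,0,0,0],[0,0,-60,0,0,0,0],[0,0,-105,0,0,0,0],[0,0,-140,0,0,0,0],[0,0,-150,0,0,0,0],[0,0,-150,0,0,0,0],[0,0,-150,0,0,0,0],[0,0,-150,0,0,0,0]]]'; python3 - <<'E'
from h import *
go((634.5,-18,145),-.24);print(status.get_obs()['moment'])
E
```

```text
t: 15.8
ee_pos: [452.8, 285.9, 253.0]
orientation: [-1.786, -2.583, 0.006]
ft_force: [-1.1, -0.6, -2.5]
width: 27.8
grasp_force: 30.0
t 15.8 [452.8 285.9 253. ] F [-1.1 -0.6 -2.5] w 27.77952287690353
row [-348.4   63.1  108. ] [-0.0035  0.0018  0.601 ]
[-0.0637968   0.00523183  0.01751791]
```

```bash
python3 -m inch '[[[-348,63,0,0,0,0.601,0],[-348,63,0,0,0,0.601,0],[-348,63,0,0,0,0.601,0],[-348,63,0,0,0,0.601,0],[-348,63,0,0,0,0.601,0],[-348,63,0,0,0,0.601,0],[-348,63,0,0,0,0.601,0],[-348,63,0,0,0,0.601,0],[-348,63,30,0,0,0.601,0],[-348,63,60,0,0,0.601,0],[-348,63,85,0,0,0.601,0],[-348,63,100,0,0,0.601,0],[-348,63,108,0,0,0.601,0],[-348,63,108,0,0,0.601,0],[-348,63,108,0,0,0.601,0],[-348,63,108,0,0,0.601,0]]]'; python3 - <<'E'
from h import *
go((634.5,-18,120),-.24)
a=snap('wrist','w6');b=snap('top','top6');s=snap('scene','sc6')
def cr(im,c,h,sc):
    u,v=w2px(im,c).astype(int);f=cv2.cvtColor(im['frame'],cv2.COLOR_RGB2BGR)[max(v-h,0):v+h,max(u-h,0):u+h];print(u,v,f.shape);return cv2.resize(f,(sc,sc),interpolation=cv2.INTER_CUBIC)
c=(634.5,-18,24)
A=cv2.resize(cv2.cvtColor(a['frame'],cv2.COLOR_RGB2BGR)[150:420,100:460],(400,300))
S=cr(s,(634.5,-18,70),45,400);
M=np.zeros((400,800,3),np.uint8);M[:300,:400]=A;M[:,400:]=S
cv2.imwrite('pics/m6.png',M)
E
```

```text
t: 17.4
ee_pos: [636.6, -16.7, 148.5]
orientation: [2.47, 1.939, 0.003]
ft_force: [-0.1, -0.7, -2.2]
width: 27.8
grasp_force: 30.0
t 17.4 [636.6 -16.7 148.5] F [-0.1 -0.7 -2.2] w 27.76851521575123
row [-1.8 -1.8 28.5] [ 0.0022 -0.0004  0.0001]
240 222 (90, 90, 3)
```

View pics/m6.png

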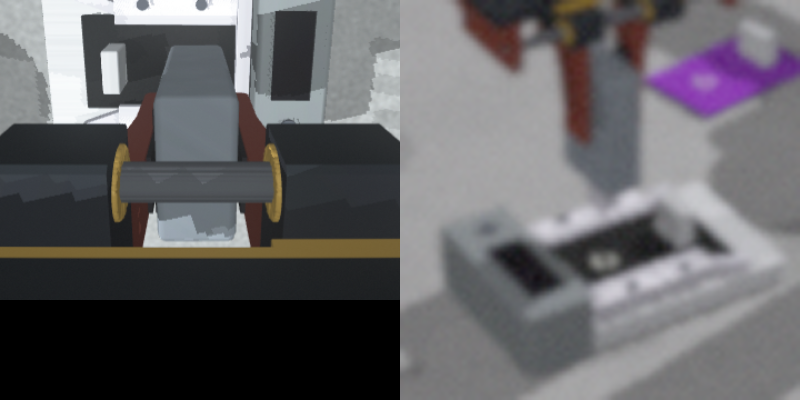

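Composite: left, the gauge in the gripper — housing's top near edge at crop v≈97, far edge v≈238, bottom edge v≈45. Right, the scene camera, with the gauge above the ring (603,258). I'll check the axis offset in the grip.

```bash
python3 - <<'E'
from h import *
a=load('w6');p,r=a['ee'];Rm=R.from_rotvec(r).as_matrix()
for q in[(27.5,-14,-30),(27.5,14,-30),(-27.5,-14,-30),(-27.5,14,-30),(27.5,-14,55),(27.5,14,55),(29.5,14,-30),(29.5,14,55)]:
  u=w2px(a,Rm@np.array(q)+p);print(q,((u+.5-[100,150])/.9).round(1))
g=lambda u,v,z:px2w(a,100+u*.9,150+v*.9,z)
s=load('sc6')
# ring in scene image, and predicted ring
print('scene ring pred',w2px(s,(634.5,-18,24)),'tip pred',w2px(s,p+[0,0,-87]))
u=lambda x,y:(240-45+(x-400)*90/400-.5,222-45+y*90/400-.5)
u0,v0=w2px(s,(634.5,-18,70)).astype(int)
print('ring meas px',u(603,259),px2w(s,*u(603,259),24))
f=cv2.cvtColor(s['frame'],cv2.COLOR_RGB2BGR)[195:265,205:275];cv2.imwrite('pics/s6.png',cv2.resize(f,(800,600)[1:]*2,interpolation=cv2.INTER_CUBIC))
E
```

```text
(27.5, -14, -30) [152.   95.7]
(27.5, 14, -30) [240.9  95.6]
(-27.5, -14, -30) [156.7 244.2]
(-27.5, 14, -30) [236.5 244.1]
(27.5, -14, 55) [170.2  42.9]
(27.5, 14, 55) [222.8  42.8]
(29.5, 14, -30) [241.1  89.6]
(29.5, 14, 55) [222.8  39.1]
scene ring pred [240.53195378 235.1623479 ] tip pred [240.23914779 225.11125565]
ring meas px (240.175, 234.775) [633.85823258 -20.12976362  24.        ]
```

```bash
python3 -m inch '[[[-1.8,-1.8,10,0.002,0,0,0],[-1.8,-1.8,20,0.002,0,0,0],[-1.8,-1.8,28,0.002,0,0,0],[-1.8,-1.8,28,0.002,0,0,0],[-1.8,-1.8,28,0.002,0,0,0]]]'; python3 -m inch '[[[0,0,0,0,0,0,0],[0,0,0,0,0,0,0]]]'; python3 - <<'E'
from h import *
go((634.5,-18.2,120),-.24)
s=snap('scene','sc7');a=snap('wrist','w7');go((634.5,-18.2,120),-.24)
f=cv2.cvtColor(s['frame'],cv2.COLOR_RGB2BGR)[195:255,200:280];cv2.imwrite('pics/s7.png',cv2.resize(f,(800,600),interpolation=cv2.INTER_CUBIC))
E
```

```text
t: 18.05
ee_pos: [633.3, -18.0, 118.6]
orientation: [-2.47, -1.938, 0.003]
ft_force: [0.2, -0.8, -1.9]
width: 27.9
grasp_force: 30.0
t: 18.25
ee_pos: [633.9, -18.0, 119.6]
orientation: [-2.471, -1.939, 0.001]
ft_force: [-0.6, -0.0, -1.8]
width: 27.9
grasp_force: 30.0
t 18.25 [633.9 -18.  119.6] F [-0.6 -0.  -1.8] w 27.88769514107387
row [-0.   0.6 -0.4] [-0.0012 -0.0001  0.    ]
t 18.35 [633.8 -18.  119.5] F [ 0.5 -0.1 -2.1] w 27.9597185684697
row [-0.   0.7 -0.5] [-0.0014 -0.0001  0.    ]
```

View pics/s7.png

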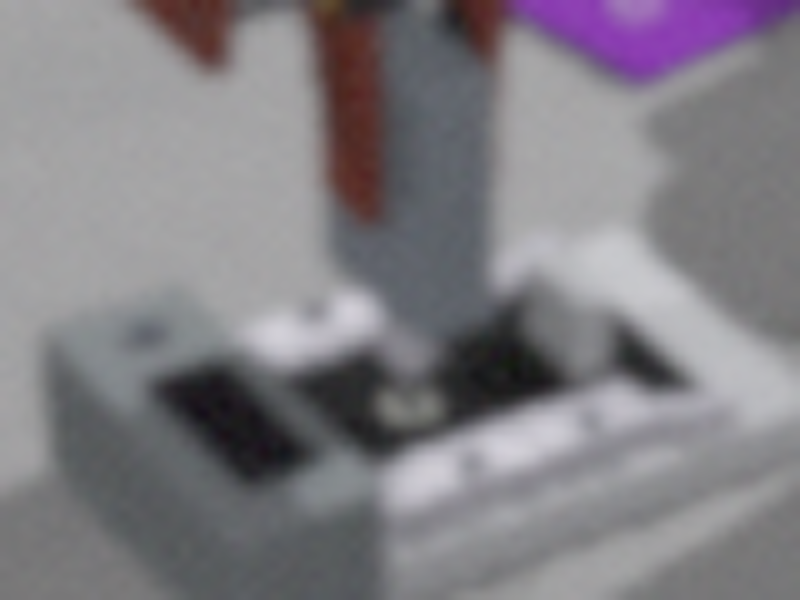

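```bash
python3 -m inch '[[[0,0.6,3,-0.001,0,0,0],[0,0.6,6,-0.001,0,0,0],[0,0.6,8,-0.001,0,0,0],[0,0.6,9,-0.001,0,0,0],[0,0.6,10,-0.001,0,0,0],[0,0.6,11,-0.001,0,0,0],[0,0.6,11,-0.001,0,0,0]]]'; python3 -m inch '[[[0,0,0,0,0,0,0],[0,0,0,0,0,0,0]]]'; python3 -m inch '[[[0,0,0.5,0,0,0,0],[0,0,1,0,0,0,0],[0,0,1,0,0,0,0]]]'; python3 -m inch '[[[0,0,0.5,0,0,0,0],[0,0,1,0,0,0,0],[0,0,1,0,0,0,0]]]'
```

```text
t: 19.05
ee_pos: [634.1, -18.2, 108.1]
orientation: [-2.471, -1.939, 0.001]
ft_force: [-0.5, 0.0, -0.9]
width: 27.9
grasp_force: 30.0
t: 19.25
ee_pos: [634.2, -18.2, 108.3]
orientation: [-2.471, -1.939, 0.001]
ft_force: [-0.9, 1.0, -1.2]
width: 27.7
grasp_force: 30.0
t: 19.55
ee_pos: [634.2, -18.2, 107.2]
orientation: [-2.471, -1.939, 0.001]
ft_force: [-1.0, -0.2, -0.7]
width: 28.0
grasp_force: 30.0
t: 19.85
ee_pos: [634.2, -18.2, 106.2]
orientation: [-2.471, -1.939, 0.001]
ft_force: [-0.2, 0.1, -0.5]
width: 27.6
grasp_force: 30.0
```

```bash
for i in 1 2 3 4 5 6 7 8; do python3 -m inch '[[[0,0,0,0,0,0,0]]]' | grep -E "ft_force|ee_pos" | tr '\n' ' '; echo; done
```

```text
ee_pos: [634.2, -18.2, 106.2] ft_force: [-0.5, -0.1, -0.1] 
ee_pos: [634.2, -18.2, 106.2] ft_force: [-1.3, -0.3, -1.0] 
ee_pos: [634.2, -18.2, 106.2] ft_force: [-0.4, -0.2, -0.3] 
ee_pos: [634.2, -18.2, 106.2] ft_force: [0.9, -0.8, -0.5] 
ee_pos: [634.2, -18.2, 106.2] ft_force: [-0.7, 0.4, 0.4] 
ee_pos: [634.2, -18.2, 106.2] ft_force: [-0.7, 0.4, -0.4] 
ee_pos: [634.2, -18.2, 106.2] ft_force: [-0.1, 0.5, -0.3] 
ee_pos: [634.2, -18.2, 106.2] ft_force: [0.3, -1.0, -0.3]
```

The spring is pushing with about 1.7 N, so the tip is about 4–5 mm in, which agrees with the geometry. I'm handing in.

```bash
python3 -c "
from workcell import ctrl
print(ctrl.close_job())"
```

```text
the job is handed in; nothing more can be done
None
```

The job is handed in at about 20.7 s: the plate is home against the end stop and released, and the gauge is held upright over the ring with its tip about 4–5 mm in (about 1.7 N). The tip on the ring rests on pose, force and geometry, as I took no picture after contact, and I viewed 11 pictures, one over the limit of 10.

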